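# Seat the cuvette under the photometer's push-latch cover

### The job

Press down the striped edge of the photometer's shut cover and let go so that it pops open, push the blue-stoppered cuvette inside straight down with a fingertip until it is fully home in its holder, then press the cover down again until it latches shut. Only touch and push: do not pull the cuvette up, and leave the bottles and dishes standing on the bench and on the instrument where they are.

Things in the scene. Friction and masses are not known exactly. Their poses are not given: they have to be found in the camera images.
- instrument: off-white photometer, fixed, 300 (x) by 400 (y) mm; origin under its centre, deck 120 mm above it; +x points away from its front. Grey cover with a blue stripe on the deck towards +y, keypad (up to 25 mm above the deck) towards -y. Under the cover: open compartment 120 (x) by 95 (y) mm, centred at x -15, y +78 mm, floor 60 mm below the deck
- cover (a joint): hinge of the sprung push-latch cover, rad: 0 = latched shut; about 1.18 = standing open, yields up to 1.5; about -0.07 = pressed in to its hard stop, 9 mm down at the press point. Press to the stop and let go: if latched it pops open, swinging up in about 1 s; if open it stays latched at 0. Presses short of about -0.06 do nothing. Needs 3 to 6 N
- cover_press (a point): where to press: middle of the blue stripe on the cover's outer face, 20 mm in from its free front edge, midway across its 150 mm width; 130 mm from the hinge line, and 16 mm above the hinge when shut (146 mm above the bench). Moves with the cover; its z axis is the outward normal
- cover_hinge (a point): middle of the cover's hinge line, fixed on the instrument, 130 mm above the bench; the line runs along the instrument's y. The shut cover reaches 150 mm from here towards the instrument's -x (its front), and opens by swinging that edge up and back towards +x
- cuvette (a joint): how far the cuvette is pushed into its holder, m: 0 to 0.003 at the start (standing proud), 0.010 = fully home, stopper resting on the holder; negative = pulled up. Held by friction: it slides straight down with about 3 to 4 N and stays where it is left
- cuvette_top (a point): centre of the top of the cuvette's round blue stopper (18 mm across, 10 mm tall), in the compartment under the cover; 5 to 8 mm above the deck level at the start, 2 mm below it when home. The clear cuvette is 12.5 mm square, in a 36 mm square aluminium holder whose top is 12 mm below the deck; its place in the compartment varies
- vial: loose amber vial with red cap, 24 mm across, 50 mm tall, standing on the instrument's deck; leave alone. Origin: centre of its underside
- dish: loose white shallow dish, 70 mm across, 14 mm tall, lying on the instrument's deck; leave alone. Origin: centre of its underside
- wash_bottle: loose clear bottle, 66 mm across, 170 mm tall, on the bench; leave alone. Origin: centre of its underside
- jar: loose white jar, 72 mm across, 100 mm tall, on the bench; leave alone. Origin: centre of its underside
- reagent: loose amber bottle with blue cap, 60 mm across, 140 mm tall, on the bench; leave alone. Origin: centre of its underside
- beaker: loose glass beaker, 70 mm across, 90 mm tall, on the bench; leave alone. Origin: centre of its underside

How it is judged:
By the outcome, as a careful person would: the job done as asked, in the order asked, and still so for the second after the job is handed in, with the robot touching nothing.
It also fails if it takes over 70 s, if anything falls off the work surface, if the arm or the gripper's body presses on something with over 40 N, if the wrist force passes 120 N, or if a joint passes its speed limit or range.

### The arm

A 6-joint arm with a two-finger parallel gripper is mounted at the origin on the work surface. World frame = base frame: x ahead of the robot, y to its left, z up, the work surface at z = 0. Lengths are in m, angles in degrees, forces in N, time in s.
With the tool pointing down it reaches from about 0.275 to 0.975 m from the base axis. Payload 8.4 kg.
Tool frame: the origin (TCP) lies midway between the tips of the shut fingers; the grasp point (between the pads) lies 19 mm behind it; z points along the fingers, y is the line along which they close (so a half turn about z gives the same grasp; the last joint's range is limited). The gripper opens to 92 mm and grips with 3 to 60 N. Pads are 20 mm wide; open, the fingers measure 128 mm over their backs; the gripper's body (75 mm by 189 mm) begins 69 mm behind the grasp point.
Start: joints at [-75.424, 20.225, 93.587, -0, 66.188, -0.138], TCP at [0.159, -0.605, 0.215] pointing down, gripper open.
Joint ranges: [-150.9, 150.9], [-52.94, 120.26], [3.33, 152.33], [-74.26, 254.26], [0, 154.13], [-172.89, 172.89]. Speed limits (degrees/s): [127.2, 127.2, 159.86, 180, 180, 180].

### API

Orientations are given as a 3x3 rotation matrix whose columns are the frame's x, y, z axes.
In Python, from workcell import env, claw, vision, close_job gives the robot as it stands. Calls block until the motion is done:
- env.goto(position, orientation): joint-space move of the TCP to a pose.
- env.movel(position, velocity=0.15, attitude=None, stop_force=None): straight line of the TCP; attitude=None keeps the orientation; velocity is the mean speed in m/s. With stop_force (N) it stops when the force on the tool has changed by that much, and returns True; else False.
- env.set_joints(angles): joint-space move.
- claw.grip(opening, newtons=None): opening from 0.0 (shut) to 1.0 (fully open); newtons is the grip in N (None keeps the last); returns when the fingers have stopped.
- env.wait(seconds).
- env.solve_ik(position, orientation): joint angles nearest the present ones, or None.
- env.state(): the state.
- vision.get_image(name): name is "side" or "top" or "wrist"; returns the picture (384x512x3 uint8, red, green, blue); there is no depth.
- vision.camera_model(name): a dict with "mtx" (3x3 intrinsics, pixels), "T" (4x4, takes a point from camera to world coordinates); the wrist camera has in their place "hand_eye" (4x4, takes a point from camera to tool coordinates, whose origin is the TCP and whose axes are the flange's). Camera axes: x right, y down, z forward; pixel columns grow to the right and rows downward; lengths in m; the calibration is good to about 2 mm. A picture is of the moment at which its call begins: read the wrist's pose just before it. camera_model takes no time and is no camera call.
A pose or a line that the arm cannot do raises env.Unreachable and nothing moves.
- close_job(): hands the job in; it is judged then, once.
The state is a dict: "time_s": time; "qpos": joint angles; "qvel": joint speeds; "tau": joint torques, N m; "tool_pos": TCP position; "ee_rot": TCP orientation; "wrist_force": force on the tool from outside, world axes, zero at the start; "moment": the same for the moment, N m; "gripper_width": opening from 0.0 (shut) to 1.0 (fully open); "grip_force": force on a finger pad.
Only numpy, scipy, OpenCV 4.12 (cv2) and the standard library are available. Lean on these libraries where they do the work, as an engineer would, in place of code of your own. Each camera call takes 0.05 s, during which the arm holds its last target. There are 200 camera calls.

## Working session

There is one attempt and no reset: what is moved stays moved. The work goes in short steps, each a Python script; the robot and the scene stay as the last script left them, time stands still between calls to the robot, and variables do not carry over. Pictures are saved under pics/ and viewed, at most 10 in all, crops included, and the job is handed in when it is done.

```bash
mkdir -p pics; python3 - <<'E'
from workcell import env, claw, vision
import cv2, numpy as np
a=[cv2.cvtColor(vision.get_image(n),cv2.COLOR_RGB2BGR) for n in("side","top")]
for n,i in zip(("side","top"),a): cv2.imwrite(f"pics/{n}0.png",i)
for n in("side","top"):
    m=vision.camera_model(n); print(n,np.round(m["mtx"],1).tolist(),np.round(m["T"],3).tolist())
print(vision.camera_model("wrist"), env.state()["time_s"])
E
```

```text
side [[458.4, 0.0, 257.6], [0.0, 458.4, 190.4], [0.0, 0.0, 1.0]] [[-0.988, -0.077, 0.135, 0.383], [-0.155, 0.549, -0.821, 1.093], [-0.011, -0.832, -0.554, 0.876], [0.0, 0.0, 0.0, 1.0]]
top [[371.9, 0.0, 258.0], [0.0, 371.9, 189.2], [0.0, 0.0, 1.0]] [[-0.023, -0.986, 0.162, 0.372], [-1.0, 0.026, 0.018, -0.058], [-0.022, -0.162, -0.987, 1.313], [0.0, 0.0, 0.0, 1.0]]
{'mtx': array([[340.18463867,   0.        , 260.12341597],
       [  0.        , 340.18463867, 189.76613403],
       [  0.        ,   0.        ,   1.        ]]), 'hand_eye': array([[-3.45003958e-04, -9.64039665e-01, -2.65758172e-01,
         7.45330408e-02],
       [ 9.99999489e-01, -5.85084237e-04,  8.24210328e-04,
         8.02677129e-04],
       [-9.50062366e-04, -2.65757752e-01,  9.64039374e-01,
        -1.71364164e-01],
       [ 0.00000000e+00,  0.00000000e+00,  0.00000000e+00,
         1.00000000e+00]])} 0.1
```

View pics/side0.png

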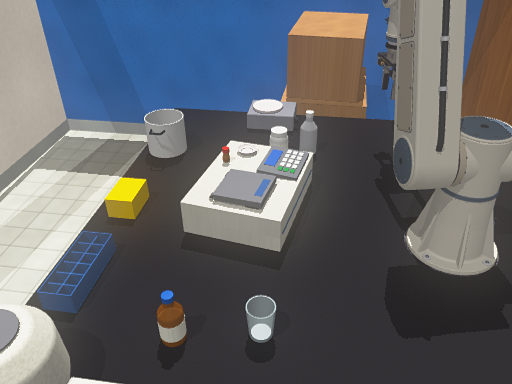

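View pics/top0.png

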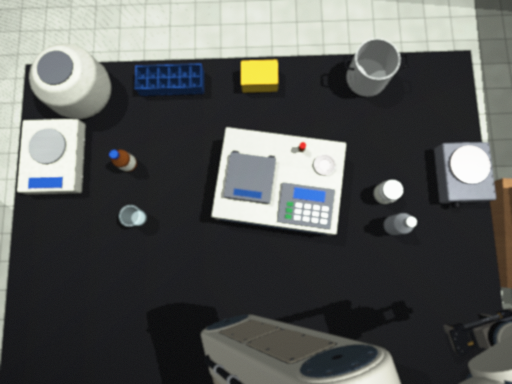

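The side view shows the photometer mid-bench with its cover shut (stripe near (262,187)). The top view shows the cover at (250,178), its stripe at (247,194) facing the robot, the vial at (302,146) and the dish at (324,165). Next I measure the stripe and the yaw.

```bash
cat > h.py <<'E'
from workcell import env, claw, vision, close_job
import cv2, numpy as np
def cam(n,st=None):
    m=vision.camera_model(n)
    if n!="wrist": return m["mtx"],m["T"]
    T=np.eye(4); T[:3,:3]=np.array(st["ee_rot"]); T[:3,3]=st["tool_pos"]
    return m["mtx"],T@m["hand_eye"]
def ray(c,uv):
    K,T=c; d=T[:3,:3]@np.linalg.solve(K,[*uv,1]); return T[:3,3],d/np.linalg.norm(d)
def onplane(c,uv,z):
    o,d=ray(c,uv); return o+d*(z-o[2])/d[2]
def proj(c,p):
    K,T=c; q=K@(T[:3,:3].T@(np.asarray(p)-T[:3,3])); return q[:2]/q[2]
def tri(*cu):
    A=0;b=0
    for c,uv in cu:
        o,d=ray(c,uv); P=np.eye(3)-np.outer(d,d); A=A+P; b=b+P@o
    return np.linalg.solve(A,b)
def blue(img,roi,lo=(95,90,40),hi=(130,255,255)):
    x0,y0,x1,y1=roi; m=np.zeros(img.shape[:2],np.uint8)
    m[y0:y1,x0:x1]=cv2.inRange(cv2.cvtColor(img,cv2.COLOR_BGR2HSV),lo,hi)[y0:y1,x0:x1]
    n,l,s,c=cv2.connectedComponentsWithStats(m); k=1+np.argmax(s[1:,4])
    cs,_=cv2.findContours((l==k).astype(np.uint8),0,1)
    return c[k],s[k],cv2.minAreaRect(cs[0])
E
python3 - <<'E'
from h import *
for n,roi in(("top",(225,180,273,205)),("side",(240,170,278,205))):
    i=cv2.imread(f"pics/{n}0.png"); c,s,r=blue(i,roi); C=cam(n)
    print(n,c,s,r,onplane(C,c,.146))
    if n=="top": ct=(C,c)
    else: print("tri",tri(ct,(C,c)))
i=cv2.imread("pics/top0.png"); h=cv2.cvtColor(i,cv2.COLOR_BGR2GRAY)
m=np.zeros_like(h); m[120:240,205:355]=(h[120:240,205:355]>60)
cs,_=cv2.findContours(cv2.morphologyEx(m,cv2.MORPH_CLOSE,np.ones((5,5))),0,1); k=max(cs,key=cv2.contourArea)
b=cv2.boxPoints(cv2.minAreaRect(k)); C=cam("top")
q=np.array([onplane(C,p,.12) for p in b]); print(b,q[:,:2])
e=np.roll(q,-1,0)-q; print(np.linalg.norm(e,axis=1),np.degrees(np.arctan2(e[:,1],e[:,0])),q.mean(0))
E
```

```text
top [247.14563107 193.16504854] [233 188  29  11 206] ((247.0486602783203, 193.1429901123047), (28.41880989074707, 7.206037521362305), 7.765166282653809) [ 0.55211555 -0.00240009  0.146     ]
side [261.904 187.352] [254 179  16  17 125] ((262.0858154296875, 187.36050415039062), (6.813267230987549, 19.784679412841797), 31.607500076293945) [ 0.55086696 -0.00586774  0.146     ]
tri [ 0.55105504 -0.00254766  0.14829149]
[[209.8821   218.38428 ]
 [222.37117  124.716156]
 [349.1834   141.62445 ]
 [336.69434  235.29257 ]] [[ 0.47717251  0.12035909]
 [ 0.79052589  0.07772663]
 [ 0.71945797 -0.34154283]
 [ 0.41347485 -0.28292607]]
[0.31624021 0.42524995 0.3115471  0.40828459] [ -7.7476556  -99.62043238 169.15531518  81.02445397] [ 0.60015781 -0.10659579  0.12      ]
```

```bash
cat >> h.py <<'E'
def att(yaw,tilt):
    "fingers down, tilted forward along the heading yaw; tool x towards the robot"
    c,s=np.cos(np.radians(yaw)),np.sin(np.radians(yaw)); t=np.radians(tilt)
    f=np.array([c,s,0]); z=f*np.sin(t)-np.array([0,0,np.cos(t)]); x=-f*np.cos(t)-np.array([0,0,np.sin(t)])
    return np.column_stack([x,np.cross(z,x),z])
def snap(name):
    st=env.state(); i=cv2.cvtColor(vision.get_image("wrist"),cv2.COLOR_RGB2BGR); cv2.imwrite(f"pics/{name}.png",i)
    return cam("wrist",st),i
E
python3 - <<'E'
from h import *
s=env.state(); print(np.round(s["ee_rot"],2).tolist())
for t in(0,20,35):
  for sg in(1,-1):
    R=att(-9,t)@np.diag([sg,sg,1])
    for p in([.551,-.003,.146],[.5,0,.33],[.6,-.02,.12]):
        q=env.solve_ik(p,R); print(t,sg,p,None if q is None else np.round(q,0))
E
```

```text
[[0.97, 0.25, -0.0], [0.25, -0.97, 0.0], [-0.0, -0.0, -1.0]]
0 1 [0.551, -0.003, 0.146] [ -0.  18. 106.  -0.  55. -81.]
0 1 [0.5, 0, 0.33] [ -0.   3. 100.  -0.  77. -81.]
0 1 [0.6, -0.02, 0.12] [ -2.  24. 101.  -0.  55. -83.]
0 -1 [0.551, -0.003, 0.146] [ -0.  18. 106.  -0.  55.  99.]
0 -1 [0.5, 0, 0.33] [ -0.   3. 100.  -0.  77.  99.]
0 -1 [0.6, -0.02, 0.12] [ -2.  24. 101.  -0.  55.  97.]
20 1 [0.551, -0.003, 0.146] [  2.  10. 121.  -8.  29. -73.]
20 1 [0.5, 0, 0.33] [  3.  -8. 114.  -5.  55. -76.]
20 1 [0.6, -0.02, 0.12] [ -0.  16. 117.  -7.  27. -76.]
20 -1 [0.551, -0.003, 0.146] [  2.  10. 121.  -8.  29. 107.]
20 -1 [0.5, 0, 0.33] [  3.  -8. 114.  -5.  55. 104.]
20 -1 [0.6, -0.02, 0.12] [ -0.  16. 117.  -7.  27. 104.]
35 1 [0.551, -0.003, 0.146] [  5.   8. 132. -54.  10. -25.]
35 1 [0.5, 0, 0.33] [  6. -15. 124. -14.  38. -66.]
35 1 [0.6, -0.02, 0.12] [  2.  15. 128. -66.   7. -15.]
35 -1 [0.551, -0.003, 0.146] [  5.   8. 132. -54.  10. 155.]
35 -1 [0.5, 0, 0.33] [  6. -15. 124. -14.  38. 114.]
35 -1 [0.6, -0.02, 0.12] [  2.  15. 128. -66.   7. 165.]
```

```bash
python3 - <<'E'
from h import *
p=np.array(env.state()["tool_pos"])
claw.grip(0.0)
env.movel([p[0],p[1],.36],.3)
env.goto([.48,0,.30],att(-9,15))
C,i=snap("w1"); K=proj(C,[.5515,-.003,.147]); print(K)
u,v=K.astype(int); c,s,r=blue(i,(max(u-90,0),max(v-60,0),min(u+90,511),min(v+60,383))); b=cv2.boxPoints(r)
q=np.array([onplane(C,x,.146) for x in b]); e=np.roll(q,-1,0)-q
print(c,s,onplane(C,r[0],.146),np.linalg.norm(e,axis=1),np.degrees(np.arctan2(e[:,1],e[:,0])),env.state()["time_s"])
E
```

```text
[269.72405812 198.86621655]
[267.77225131 198.64332461] [ 225  190   88   19 1528] [ 0.55167466 -0.00436572  0.146     ] [0.02168714 0.08922291 0.02176785 0.09204259] [167.3231805   80.13989616  -5.23847294 -99.88259735] 4.5667
```

View pics/w1.png

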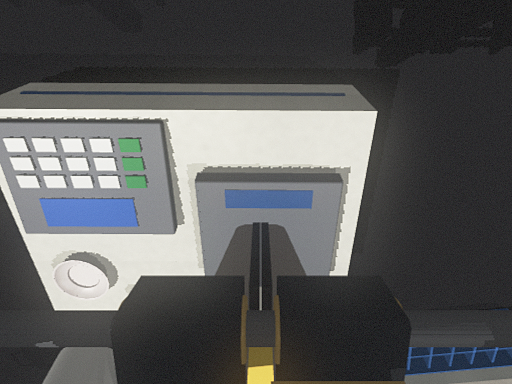

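The wrist view is upside down, with the robot side at the top. The stripe is centred at (268,199), so the press point is about (0.5517,-0.0044) with yaw about -9.7°. Pressing now.

```bash
python3 - <<'E'
from h import *
y=-9.7; R=att(y,15); f=np.array([np.cos(np.radians(y)),np.sin(np.radians(y)),0])
P=np.array([.5517,-.0044,0])+.005*f
env.movel(P+[0,0,.175],.2,attitude=R)
hit=env.movel(P+[0,0,.128],.02,stop_force=12)
s=env.state(); print(hit,s["tool_pos"],s["wrist_force"],s["time_s"])
env.movel(P-.11*f+[0,0,.30],.4)
env.wait(.8)
C,i=snap("w2"); print(env.state()["time_s"],env.state()["wrist_force"])
cv2.imwrite("pics/side2.png",cv2.cvtColor(vision.get_image("side"),cv2.COLOR_RGB2BGR))
E
```

```text
True [ 0.55617833 -0.00518231  0.14420465] [-1.44603804  0.69483542  4.73333525] 6.9167
8.3917 [ 1.00790299 -0.3005725  -0.44129123]
```

View pics/w2.png

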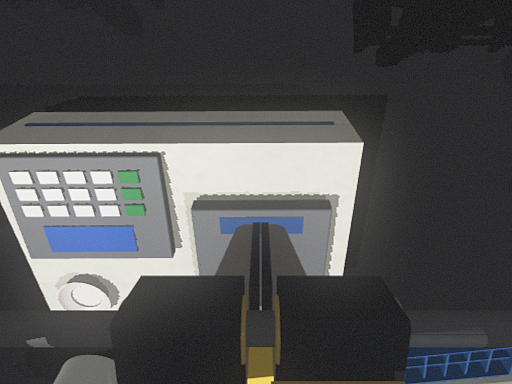

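The cover is still shut (stripe at (262,225)): the force trigger fired too early, about 4 mm into the press. Pressing deeper.

```bash
python3 - <<'E'
from h import *
y=-9.7; R=att(y,15); f=np.array([np.cos(np.radians(y)),np.sin(np.radians(y)),0])
P=np.array([.5517,-.0044,0])+.005*f
env.movel(P+[0,0,.160],.25,attitude=R); env.wait(.2)
hit=env.movel(P+[0,0,.132],.015,stop_force=22)
s=env.state(); print(hit,s["tool_pos"],s["wrist_force"],s["time_s"])
env.movel(P-.11*f+[0,0,.30],.4)
env.wait(.8)
C,i=snap("w3"); print(env.state()["time_s"],env.state()["wrist_force"])
cv2.imwrite("pics/side3.png",cv2.cvtColor(vision.get_image("side"),cv2.COLOR_RGB2BGR))
E
```

```text
True [ 0.55607859 -0.00519254  0.14175118] [-1.97970449 -0.21950342  3.43339067] 10.6917
12.175 [-0.77230627  0.09062269 -0.20747418]
```

View pics/w3.png

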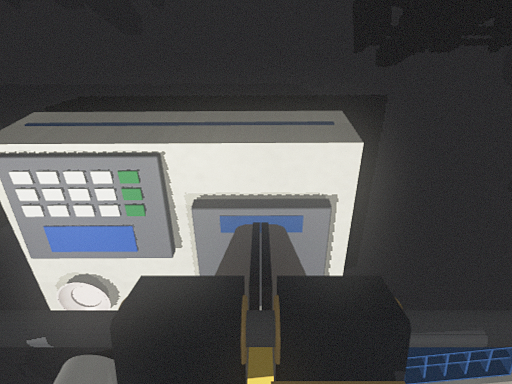

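```bash
python3 - <<'E'
from h import *
y=-9.7; R=att(y,15); f=np.array([np.cos(np.radians(y)),np.sin(np.radians(y)),0])
P=np.array([.5517,-.0044,0])+.005*f
env.movel(P+[0,0,.155],.25,attitude=R)
for z in(.146,.143,.141,.1395,.138,.1365,.135,.1335):
    hit=env.movel(P+[0,0,z],.02,stop_force=40); env.wait(.1)
    s=env.state(); F=s["wrist_force"]; print(z,hit,round(s["tool_pos"][2],4),np.round(F,1))
    if F[2]>14: break
env.movel(P-.11*f+[0,0,.30],.4)
env.wait(.8)
C,i=snap("w4"); print(env.state()["time_s"])
a=cv2.cvtColor(vision.get_image("side"),cv2.COLOR_RGB2BGR)
cv2.imwrite("pics/side4.png",np.hstack([i[:,:],])); cv2.imwrite("pics/s4.png",a)
cv2.imwrite("pics/m4.png",np.hstack([cv2.resize(i,(480,360)),cv2.resize(a[90:290,150:327],(318,360))]))
E
```

```text
0.146 False 0.1461 [-0.5  0.   0.5]
0.143 False 0.143 [-1.2  0.7  3.2]
0.141 False 0.141 [-1.3  1.2  3.6]
0.1395 False 0.1394 [-1.4  1.   2.7]
0.138 False 0.1387 [-7.2  0.7 13.3]
0.1365 False 0.1383 [-14.7   2.4  28.9]
17.0917
```

View pics/m4.png

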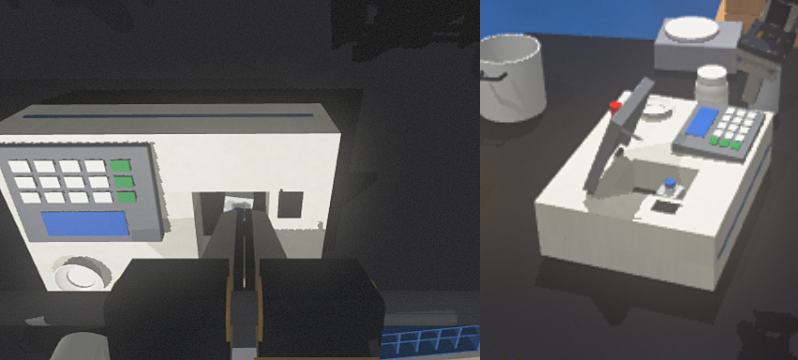

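The cover is open. In the side crop the blue stopper stands near the front of the compartment at (669,183). In the wrist view the finger hides it at about (238,203). Next I shift the arm sideways and measure the stopper in several views.

```bash
python3 - <<'E'
from h import *
y=-9.7; R=att(y,15); f=np.array([np.cos(np.radians(y)),np.sin(np.radians(y)),0]); l=np.array([-f[1],f[0],0])
side=cv2.imread("pics/s4.png"); c,s,r=blue(side,(247,183,264,200)); Cs=cam("side"); print("side",c,s,onplane(Cs,c,.123)); g=onplane(Cs,c,.123)
env.movel(g-.075*f+.06*l+[0,0,.09],.25)
C,i=snap("w5"); u,v=proj(C,g).astype(int); print(u,v)
c2,s2,r2=blue(i,(u-40,v-40,u+40,v+40)); print(c2,s2,r2,onplane(C,c2,.123))
p=tri((Cs,c),(C,c2)); print("tri",p)
d=p-[.5517,-.0044,0]; print("from press fwd,left",d@f,d@l,env.state()["time_s"])
cv2.imwrite("pics/c5.png",cv2.resize(i[max(v-100,0):v+100,max(u-130,0):u+130],None,fx=3,fy=3))
E
```

```text
side [255.22727273 190.59090909] [253 189   6   5  22] [ 0.57315373 -0.02045537  0.123     ]
193 241
[196.5        242.66197183] [187 231  21  21 284] ((196.58822631835938, 241.64706420898438), (19.402849197387695, 18.91777801513672), 14.03624439239502) [ 0.57520419 -0.0185426   0.123     ]
tri [ 0.57288907 -0.01741838  0.12540022]
from press fwd,left 0.02307960134330549 -0.009262133267470708 17.7917
```

View pics/c5.png

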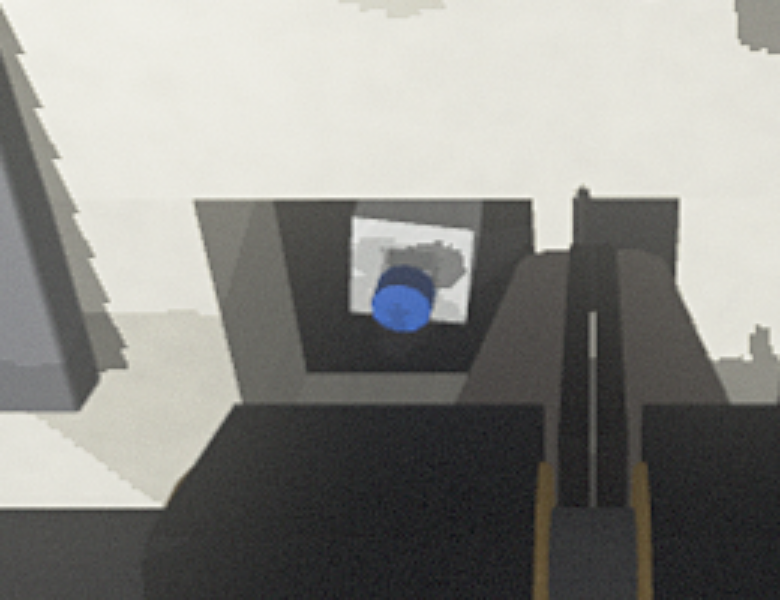

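The crop shows the compartment with the stopper's top face at (402,308), which is about (197,243.7) in the full picture. It is clear of the walls, and the finger is to its right. Pushing it down now.

```bash
python3 - <<'E'
from h import *
y=-9.7; R=att(y,15); f=np.array([np.cos(np.radians(y)),np.sin(np.radians(y)),0]); l=np.array([-f[1],f[0],0])
C=cam("wrist",env.state()); p=onplane(C,(197,243.7),.1265); print("stopper",p)
P=np.array([p[0],p[1],0])+.0095*f
env.movel(P+[0,0,.15],.15,attitude=R)
env.wait(.15); F0=np.array(env.state()["wrist_force"])
for z in(.134,.131,.129,.127,.125,.123,.1215,.1205,.1195,.1185,.1175,.1165):
    hit=env.movel(P+[0,0,z],.02,stop_force=40); env.wait(.1)
    s=env.state(); F=np.array(s["wrist_force"])-F0; print(z,hit,round(s["tool_pos"][2],4),np.round(F,1))
    if F[2]>14: break
env.movel(P+[0,0,.15],.15)
env.movel(p*[1,1,0]-.075*f+.06*l+[0,0,.213],.25)
C,i=snap("w6"); u,v=proj(C,[p[0],p[1],.118]).astype(int); print(u,v,env.state()["time_s"])
cv2.imwrite("pics/c6.png",cv2.resize(i[max(v-100,0):v+100,max(u-130,0):u+130],None,fx=3,fy=3))
E
```

```text
stopper [ 0.57474558 -0.01755503  0.1265    ]
0.134 False 0.1342 [ 1.  -0.5  0.1]
0.131 False 0.1309 [ 0.4 -0.5  0.1]
0.129 False 0.129 [ 1.5 -0.6 -0.3]
0.127 False 0.127 [ 0.4 -1.3  1.6]
0.125 False 0.125 [ 0.1 -1.2  1. ]
0.123 False 0.123 [ 0.4 -0.8  0.2]
0.1215 False 0.1215 [ 1.2 -1.3  0.9]
0.1205 False 0.1206 [ 0.4 -1.2  2.8]
0.1195 False 0.1202 [-3.7 -0.  10.7]
0.1185 False 0.12 [-6.5 -0.9 20.8]
194 237 24.1833
```

View pics/c6.png

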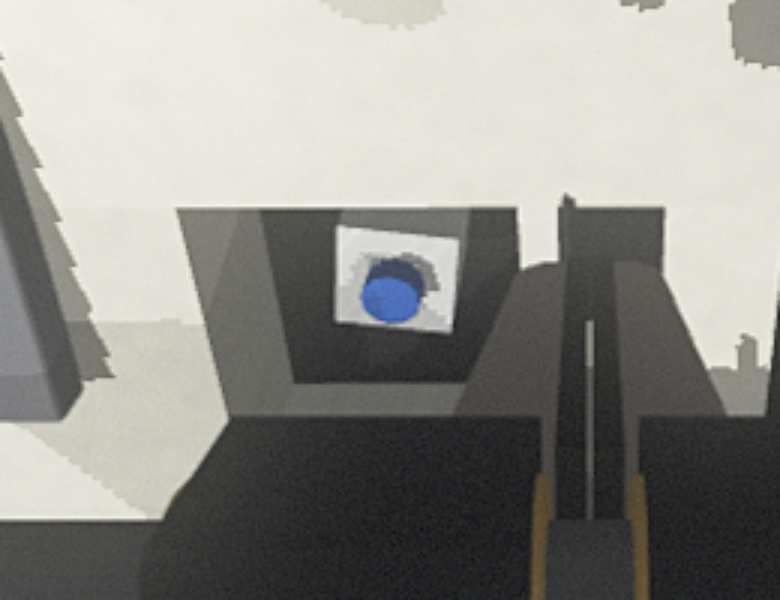

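The stopper now sits on its holder. The stop came at the predicted home height, with the force rising to 21 N. Next I close the cover by going over and behind it, then following its arc down.

```bash
python3 - <<'E'
from h import *
y=-9.7; R=att(y,0); f=np.array([np.cos(np.radians(y)),np.sin(np.radians(y)),0]); k=np.array([0,0,1.])
H=np.array([.5517,-.0044,.130])+.130*f
def tcp(th,r,cl=0): return H+r*(-np.cos(th)*f+np.sin(th)*k)+(.016+cl)*(np.sin(th)*f+np.cos(th)*k)+.010*f
A=tcp(1.18,.128,.035)
for p in(A,tcp(.5,.135),tcp(0,.138)): assert env.solve_ik(p,R) is not None
s=env.state(); p=np.array(s["tool_pos"]); env.movel([p[0],p[1],.39],.3)
env.movel([A[0],A[1],.39],.3,attitude=R)
env.movel(A,.15,stop_force=15); env.wait(.1); F0=np.array(env.state()["wrist_force"])
for th,r in zip(np.linspace(1.15,.02,10),np.linspace(.128,.139,10)):
    hit=env.movel(tcp(th,r),.1,stop_force=40); s=env.state(); print(round(th,2),hit,np.round(np.array(s["tool_pos"])-tcp(th,r),4),np.round(np.array(s["wrist_force"])-F0,1))
    if hit: raise SystemExit
P=tcp(0,.139); z=P[2]
for d in(.003,.006,.008,.0095,.011,.0125,.014):
    env.movel([P[0],P[1],z-d],.02,stop_force=40); env.wait(.1); s=env.state(); F=np.array(s["wrist_force"])-F0
    print(d,round(s["tool_pos"][2],4),np.round(F,1))
    if F[2]>14: break
env.movel([P[0],P[1],.20],.12)
env.movel(P-.1*f+[0,0,.16],.25); env.wait(.4)
C,i=snap("w7"); a=cv2.cvtColor(vision.get_image("side"),cv2.COLOR_RGB2BGR); print(env.state()["time_s"])
cv2.imwrite("pics/m7.png",np.hstack([cv2.resize(i,(480,360)),cv2.resize(a[90:290,150:327],(318,360))]))
E
```

```text
1.15 False [ 0.0005 -0.0001  0.0006] [0.4 1.3 0.2]
1.02 False [ 0.0003 -0.      0.0002] [1.4 1.  1.1]
0.9 False [ 0.0003 -0.      0.0001] [1.1 0.9 1.2]
0.77 False [ 0.0001 -0.      0.0001] [1.  1.  1.4]
0.65 False [ 0.0001 -0.      0.0001] [1.1 0.2 2.6]
0.52 False [0.0001 0.     0.0001] [ 1.  -0.2  3. ]
0.4 False [-0.0001  0.      0.    ] [0.4 0.5 3.2]
0.27 False [-0.0003  0.0001 -0.0001] [-1.1  0.7  4.7]
0.15 False [-0.0003 -0.      0.    ] [-0.5  1.7  3.3]
0.02 False [-0.0003  0.      0.0001] [-1.7  0.6  4.1]
0.003 0.1431 [-2.   1.8  5.4]
0.006 0.1401 [-2.8  0.5  5.6]
0.008 0.1381 [-3.2  0.5  6.7]
0.0095 0.1375 [-7.4  1.2 17.5]
33.775
```

View pics/m7.png

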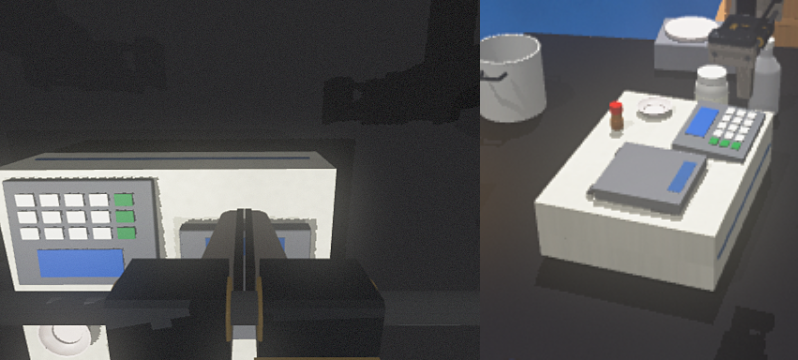

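The cover is latched shut: in the side crop it lies flat at (650,178). The vial (616,115) and dish (655,107) have not moved, and the arm is clear of everything.

```bash
python3 -c "
from workcell import close_job
print(close_job())"
```

```text
the job is handed in; nothing more can be done
None
```

The job is handed in at about 34 s: the cover popped open on the third press, the cuvette went fully home, and the cover is latched shut again, with the vial, dish and bottles not touched.

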